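# Fit the sensor card and shut the instrument case

### The job

Take the sensor card by the metal bar along its top edge out of its wooden stand, slide it down into the two upright guides of the open instrument case and press it fully home against its contact spring. Then push the case's door shut until it snaps onto its catch, and let go. Leave the other things on the counter where they are.

Things in the scene. Friction and masses are not known exactly. Their poses are not given: they have to be found in the camera images.
- card_center (a point): centre (half-way up) of the sensor card: a thin grey plate 4 mm thick (its x), 90 mm wide (its y), 100 mm high (its z, up), about 0.12 kg, lower edge rounded. A brass capsule 26 mm across stands 4 mm proud in the middle of both faces. Both faces are alike: it may go in either way round. It starts standing upright in the stand and may lean a few degrees
- card_bar (a point): centre of the aluminium grip bar along the card's top edge: 10 mm thick (card x), 50 mm wide (card y), 18 mm high; its top is the card's top. This point is 9 mm below the card's top, 41 mm above card_center and 91 mm above the card's lower edge. Grasp it from above, closing the fingers along card x
- stand: low pale wooden stand, fixed, 70 (its x) x 116 mm (its y), 42 mm high at the slot; origin at the centre of its underside. The card stands loosely in its slot, lower edge 10 mm above the counter: lift it straight up 40 mm to clear the slot
- case: open-topped dark wooden instrument case, fixed to the counter; x from -55 (front, towards the robot, where the door hangs) to +60 mm (rear), 110 mm wide (its y); side walls 100 mm high, rear wall 75 mm. Origin: middle of the card slot, at counter level; z up. The inner floor on which the card seats is 10 mm up: a fully seated card has card_center at case (about -1, 0, 60) mm, its top 110 mm up
- slot_mouth (a point): middle of the card slot's mouth, 102 mm above the counter, straight above the case's origin. Two upright aluminium guides inside the side walls form the slot, in the plane x = 0 of the case: 6.5 mm wide in x, 94 mm long in y (for the 4 x 90 mm card); over the top 13 mm their mouths flare to about 10 mm. The guides grip only the card's side edges; between them the case is open for fingers
- spring (a point): sprung brass contact leaf at the rear side of the slot, 22 mm above the counter. It rubs the card over its last 20 mm or so, presses it about 1 mm to the front (-x) and holds it by friction: the card does not fall home by itself but must be pressed down with about 5 to 11 N
- door (a joint): door angle: 0 = shut, grows as it opens towards the robot (to 1.9 rad). It starts open. It turns easily and stays about where it is left. A sprung ball catch resists at about 0.13 rad (5 to 12 N at the free edge), then snaps the door to 0 and holds it
- door_hinge (a point): point on the door's upright hinge axis, 61 mm above the counter, at the left (+y) front corner of the case: case (-58, +55, 61) mm. Seen from above the door closes anticlockwise about it; shut, it runs from the hinge along case -y. The door is a wooden panel 110 mm long, 6 mm thick, from 4 to 118 mm above the counter
- door_push (a point): point on the door's outer face, 98 mm from the hinge axis, 12 mm from the free edge, 90 mm above the counter: a good place to push. The point turns with the door: its x axis is square to the door and points inwards (the way to push), its y axis points to the hinge. A brass knob 16 mm across stands 22 mm proud of the outer face just below, 45 mm above the counter
- door_tab (a point): middle of the underside, at the tip, of the flat metal retainer tab on the door's upper edge: 36 mm wide, 4 mm thick, reaching 62 mm inwards from the hinge line; underside 113.5 mm above the counter. With the door shut it lies over the card's bar: a card standing more than 3.5 mm too high blocks the door
- ballast_ring: lead ballast ring lying flat, 64 mm outside, 36 mm hole, 14 mm high; origin at the centre of its underside. Bystander
- compass: domed brass pocket compass, 52 mm across, 24 mm high; origin at the centre of its underside. Bystander
- bezel: square rosewood bezel frame lying flat, 100 x 100 mm, 12 mm high; origin at the centre of its underside. Bystander
- pin_vise: steel pin vise lying on the counter, a rod about 85 mm long along its x, 11 mm thick; origin on the underside. Bystander
- mag_block: grey iron U-shaped magnetizing block, 60 x 40 mm, 38 mm high; origin at the centre of its underside. Bystander
- tin: small round metal tin, 56 mm across, 45 mm high; origin at the centre of its underside. Bystander

How it is judged:
On the way, in this order (a step that is already met when the one before it is completed fails the run):
1. the card is fully home in the case's guides (z of card_center in the frame of case between 0.055 and 0.063 m and x of card_center in the frame of case between -0.004 and 0.004 m and y of card_center in the frame of case between -0.005 and 0.005 m and angle between the z axis of card_center and the z axis of case, either way round below 0.07 rad and angle between the x axis of card_center and the x axis of case, either way round below 0.07 rad), for 0.2 s.
2. then the door is shut on its catch (value of joint door below 0.03 rad), for 0.2 s.
At the end, for the whole second after the job is handed in: The card stands upright in both guides, seated on the case floor to within 3 mm (card_center within 4 mm in case x and 5 mm in case y of the slot's middle, square within 0.07 rad), at rest, and the door is shut on its catch (angle below 0.03 rad). No bystander has been moved more than 25 mm (all of step 1 and value of joint door between -0.03 and 0.03 rad and linear speed of card below 0.02 m/s); the robot touches nothing.
It fails at once if one of the other things on the counter is moved from its place (more than 25 mm) (distance of any of ballast_ring, compass, bezel, pin_vise, mag_block, tin from where it was at the start of the episode above 0.025 m).
It also fails if it takes over 64 s, if anything falls off the work surface, if the arm or the gripper's body presses on something with over 40 N, if the wrist force passes 120 N, or if a joint passes its speed limit or range.

### The arm

A 7-joint arm with a two-finger parallel gripper is mounted at the origin on the work surface. World frame = base frame: x ahead of the robot, y to its left, z up, the work surface at z = 0. Lengths are in m, angles in rad, forces in N, time in s.
With the tool pointing down it reaches from about 0.4 to 0.875 m from the base axis. Payload 19.3 kg.
Tool frame: the origin (TCP) lies on the centre line of the jaws, within the pads' length; the fingertips stand 11 mm ahead of it and the grasp point (between the pads) lies 8 mm behind it; y points along the fingers, x is the direction in which the jaws open and shut, and the axes are right-handed (so a half turn about y gives the same grasp; the last joint's range is limited). The gripper opens to 85 mm and grips with 20 to 120 N. Pads are 22 mm wide; open, the fingers measure 114 mm over their backs; the gripper's body (76 mm by 85 mm) begins 54 mm behind the grasp point. The pads swing forward as they close: fully open they stand 13 mm farther back than shut.
Start: joints at [-1.266, 0.521, -0.036, 1.599, 0.021, 1.021, -0.113], TCP at [0.229, 0.582, 0.242] pointing down, gripper open.
Joint ranges: [-2.91, 2.91], [-0.3, 2.13], [-1.5, 1.42], [0.17, 2.43], [-1.26, 4.41], [0.16, 1.93], [-2.52, 2.52]. Speed limits (rad/s): [1.89, 1.89, 2.39, 2.39, 3.01, 3.01, 3.01].

### API

Orientations are given as [roll, pitch, yaw] about the fixed x, y, z axes, in that order (R = Rz(yaw) Ry(pitch) Rx(roll)).
In Python, from workcell import monitor, cams, bot gives the robot as it stands.
- The arm moves only by the tool send_rows, never from a script. Its argument "series" is text: rows parted by semicolons, each of 7 numbers parted by spaces: the turn, a rotation vector about the tool's x, y, z in rad, then the shift along the tool's x, y, z in mm, then the opening, from 0 (shut) to 1 (fully open). In form: ax ay az tx ty tz claw; .... A call has 1 to 20 rows; each row is the pose to reach, as a shift and turn from the pose commanded when the call began, along the tool's axes at that moment; what a row does not reach only later rows make up. A row lasts 1/12 s, in which the tool goes at most 41.7 mm and 7.16 degrees, less where a joint would pass 70% of its speed; a pose out of reach is approached as far as the arm can. A call with a gripper value outside its range is refused whole. The fingers move at their own pace and stop on an object; "force" is the grip in N (left out, the last holds). Time passes only in rows, so rows that repeat a pose let the fingers close. It gives the time, the measured TCP pose, the force and the opening at its end, in the units of the state.
- monitor.observe(): the state, without advancing time (a new reading comes with each control period).
- cams.grab_frame(name): name is "scene" or "side" or "wrist"; returns the picture (384x512x3 uint8, red, green, blue); there is no depth.
- cams.get_calibration(name): a dict with "mtx" (3x3 intrinsics, pixels), "k1" (the pictures are not rectified: a ray, as slopes to the right and down, at radius r is drawn at 1 + k1 r^2 times it, then the intrinsics apply), "origin" and "attitude" of the camera in the world. Camera axes: x right, y down, z forward; pixel columns grow to the right and rows downward; lengths in m; the calibration is good to about 2 mm. A picture is of the moment at which its call begins: read the wrist's pose just before it. get_calibration takes no time and is no camera call; for the wrist camera it gives the pose at the moment of the call.
- bot.job_done(): hands the job in, once; it reports no verdict.
The state is a dict: "clock": time; "qpos": joint angles; "qd": joint speeds; "joint_efforts": joint torques, N m; "position": TCP position; "tool_rot": TCP orientation; "force": force on the tool from outside, world axes, zero at the start; "moment": the same for the moment, N m; "grip_width": finger opening in m.
Only numpy, scipy, OpenCV 4.12 (cv2) and the standard library are available. Lean on these libraries where they do the work, as an engineer would, in place of code of your own. Each camera call takes 0.05 s, during which the arm holds its last target.

## Working session

There is one attempt and no reset: what is moved stays moved. The work goes in short steps, Python scripts to look and compute and a tool call to move; the robot and the scene stay as the last step left them, time stands still between calls to the robot, and variables do not carry over. Pictures are saved under pics/ and viewed, and the job is handed in when it is done.

Besides the shell and the picture viewer there is one more tool, called after "Emit:" as name(argument=value, ...), one argument or row to a line, values as JSON. send_rows: Moves the arm, as the interface text tells. Its arguments: {"type":"object","properties":{"series":{"type":"string"},"force":{"type":"number"}},"required":["series"]}

```bash
ls; mkdir -p pics
python3 - <<'E'
from workcell import monitor,cams,bot
import cv2
print(monitor.observe())
for n in ["scene","side","wrist"]:
    c=cams.get_calibration(n);print(n,c)
    im=cams.grab_frame(n);cv2.imwrite(f"pics/{n}0.png",im[:,:,::-1])
E
```

```text
pics
{'clock': 0.0, 'qpos': array([-1.26618797,  0.52203112, -0.03631347,  1.59999862,  0.02121561,
        1.02113673, -0.11282532]), 'qd': array([-0.00054523,  0.00023846, -0.0004235 , -0.00208097, -0.00038055,
       -0.00076425, -0.00035332]), 'joint_efforts': array([ 8.08545283e-04, -9.27110481e+01,  1.98025323e+00, -3.69936061e+01,
        1.78530923e-02,  8.23671377e-03, -4.82720100e-05]), 'position': array([0.22873234, 0.58128088, 0.2417186 ]), 'tool_rot': array([-1.57090290e+00,  1.18366272e-03,  1.19594852e+00]), 'force': array([ 0.17701639,  0.30822946, -0.24639006]), 'moment': array([-0.00838222, -0.03068687,  0.01822963]), 'grip_width': 0.0854588127231246}
scene {'mtx': array([[356.45337259,   0.        , 253.54777864],
       [  0.        , 356.45337259, 195.98086701],
       [  0.        ,   0.        ,   1.        ]]), 'k1': -0.0784568611084076, 'origin': array([ 1.45901878, -0.2100072 ,  0.699412  ]), 'attitude': array([-2.13929493,  0.00536876,  1.32314606])}
side {'mtx': array([[363.18229374,   0.        , 258.47717888],
       [  0.        , 363.18229374, 190.23812789],
       [  0.        ,   0.        ,   1.        ]]), 'k1': -0.03509414369852255, 'origin': array([0.53538695, 0.71505401, 0.86979491]), 'attitude': array([-2.39865274,  0.00571025, -3.10478444])}
wrist {'mtx': array([[267.20412261,   0.        , 255.86585789],
       [  0.        , 267.20412261, 189.55844947],
       [  0.        ,   0.        ,   1.        ]]), 'k1': 0.01509993121505067, 'origin': array([0.15012997, 0.61245079, 0.37351856]), 'attitude': array([2.81009734e+00, 1.13728896e-03, 1.19615513e+00])}
```

View pics/scene0.png

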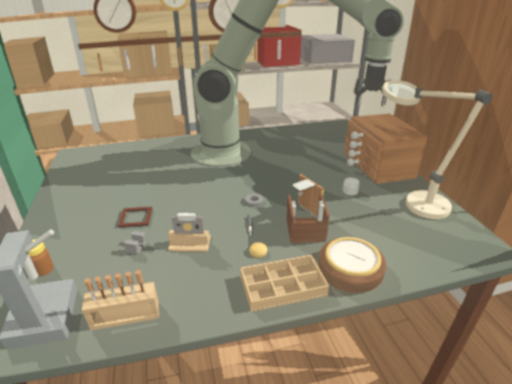

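View pics/side0.png

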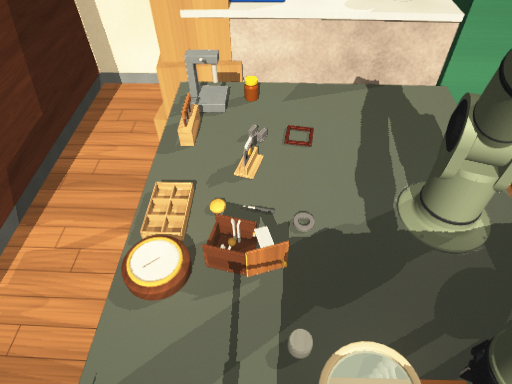

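View pics/wrist0.png

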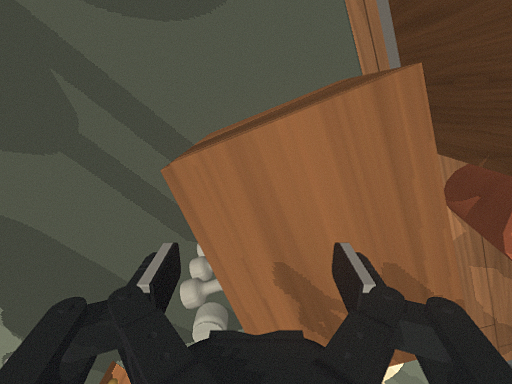

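```bash
cat > h.py <<'E'
import numpy as np,cv2
from scipy.spatial.transform import Rotation as Ro
from workcell import monitor,cams,bot
def rays(n,uv,c=None):
    c=c or cams.get_calibration(n);K=c['mtx'];k=c['k1']
    uv=np.atleast_2d(np.array(uv,float))
    p=cv2.undistortPoints(uv[:,None],K,np.array([k,0,0,0.]))[:,0]
    R=Ro.from_euler('xyz',c['attitude']).as_matrix()
    d=np.c_[p,np.ones(len(p))]@R.T
    return c['origin'],d
def onz(n,uv,z,c=None):
    o,d=rays(n,uv,c);return o+d*((np.array(z)-o[2])/d[:,2])[:,None]
def proj(n,P,c=None):
    c=c or cams.get_calibration(n);R=Ro.from_euler('xyz',c['attitude']).as_matrix()
    q=(np.atleast_2d(P)-c['origin'])@R
    return cv2.projectPoints(q[:,None],np.zeros(3),np.zeros(3),c['mtx'],np.array([c['k1'],0,0,0.]))[0][:,0]
def tri(a,b):
    # a,b: (name,uv) or (name,uv,calib)
    L=[(lambda o,d:(o,d[0]/np.linalg.norm(d[0])))(*rays(*x)) for x in (a,b)]
    A=sum(np.eye(3)-np.outer(d,d) for o,d in L);v=sum((np.eye(3)-np.outer(d,d))@o for o,d in L)
    P=np.linalg.solve(A,v);return P,[np.linalg.norm(np.cross(P-o,d)) for o,d in L]
def crop(src,dst,x0,y0,x1,y1,s):
    im=cv2.imread(src)[y0:y1,x0:x1];cv2.imwrite(dst,cv2.resize(im,None,fx=s,fy=s,interpolation=cv2.INTER_CUBIC))
E
python3 - <<'E'
from h import *
crop('pics/scene0.png','pics/s1.png',110,165,350,275,3.3)
crop('pics/side0.png','pics/d1.png',190,115,330,285,3.4)
for n,uv in [('scene',(188,247)),('side',(250,170)),('scene',(306,236)),('side',(240,265))]: print(onz(n,uv,0.0))
E
```

```text
[[ 6.21949360e-01 -2.04566439e-01  1.11022302e-16]]
[[ 0.60226718 -0.17636772  0.        ]]
[[0.66154831 0.15564451 0.        ]]
[[0.61010923 0.19635036 0.        ]]
```

View pics/s1.png

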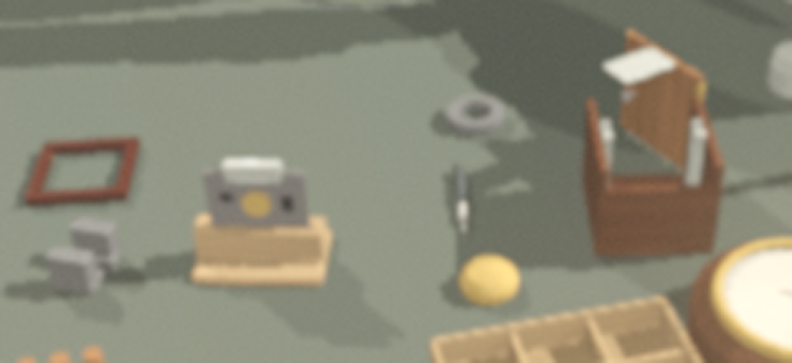

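View pics/d1.png

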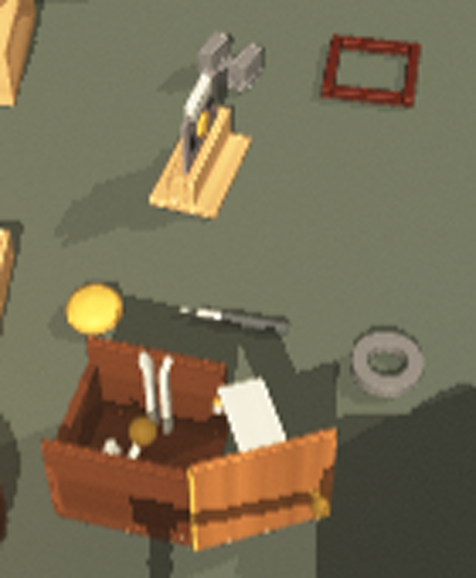

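Run:
```python
from h import *
print(tri(('scene',(402,93)),('side',(368,378))))
print(tri(('scene',(486,98)),('side',(368,384))))
# bar ends / stand
g=lambda x,y:(110+x/3.3,165+y/3.3)
s=lambda x,y:(190+x/3.4,115+y/3.4)
print('bar ends? scene top',onz('scene',[g(222,162),g(283,162)],.11))
print('bar side',onz('side',[s(215,72),s(193,110)],.11))
# case corners scene: rear wall bottom corners (z0)
print('case rear bottom',onz('scene',[g(597,255),g(713,250)],0))
print('case rear top',onz('scene',[g(594,180),g(721,184)],0.075))
print('front left top',onz('scene',[g(705,85)],.118))
print('side: left wall top',onz('side',[s(43,442),s(190,470)],.1), 'right wall',onz('side',[s(88,340),s(225,365)],.1))
print('door side: hinge, free top',onz('side',[s(190,467),s(336,432)],.118))
print('tab',onz('side',[s(222,390),s(262,378),s(286,440)],.1175))
print('tab scene',onz('scene',[g(602,66),g(650,46),g(678,60),g(620,82)],.1175))
```

```text
(array([0.40438224, 0.57821272, 0.34931034]), [np.float64(0.00872233552655349), np.float64(0.008722335526553462)])
(array([0.52162289, 0.67692643, 0.42421917]), [np.float64(0.12148799766080584), np.float64(0.12148799766080598)])
bar ends? scene top [[ 0.60180049 -0.22162301  0.11      ]
 [ 0.6150962  -0.17010744  0.11      ]]
bar side [[ 0.591561   -0.22327764  0.11      ]
 [ 0.60957148 -0.16658195  0.11      ]]
case rear bottom [[0.67811962 0.10040203 0.        ]
 [0.69885109 0.20660852 0.        ]]
case rear top [[0.66297903 0.09869172 0.075     ]
 [0.69753715 0.20626324 0.075     ]]
front left top [[0.60182719 0.22793992 0.118     ]]
side: left wall top [[0.70028439 0.20140145 0.1       ]
 [0.5892651  0.22207391 0.1       ]] right wall [[0.67792328 0.10341003 0.1       ]
 [0.56765004 0.12485092 0.1       ]]
door side: hinge, free top [[0.58815616 0.23108668 0.118     ]
 [0.48325431 0.19755195 0.118     ]]
tab [[0.56820268 0.16196085 0.1175    ]
 [0.53835858 0.14973904 0.1175    ]
 [0.51972021 0.20538464 0.1175    ]]
tab scene [[0.54353169 0.14599208 0.1175    ]
 [0.51889449 0.2051718  0.1175    ]
 [0.55146431 0.22156533 0.1175    ]
 [0.57573514 0.15259777 0.1175    ]]
```

```bash
cat >> h.py <<'E'
def rel(p,yaw,base=None):
    """target TCP pos, yaw(deg), tool down -> row numbers; base=(pos,rot) commanded pose"""
    s=monitor.observe();b=base or (s['position'],s['tool_rot'])
    R0=Ro.from_euler('xyz',b[1]);R1=Ro.from_euler('xyz',[-np.pi/2,0,np.radians(yaw)])
    return (R0.inv()*R1).as_rotvec().round(4),(R0.inv().apply(np.array(p)-b[0])*1000).round(1)
def st():
    s=monitor.observe();print('t%.2f'%s['clock'],'p',s['position'].round(4),'rpy deg',np.degrees(s['tool_rot']).round(2),'F',s['force'].round(1),'M',s['moment'].round(2),'w %.4f'%s['grip_width'],'q',s['qpos'].round(2))
E
python3 - <<'E'
from h import *
print(rel([.32,.38,.27],40));print(rel([.6,.15,.32],-11))
E
```

```text
(array([ 3.000e-04,  4.979e-01, -9.000e-04]), array([-154. ,  -28. , -158.7]))
(array([ 7.000e-04,  1.388e+00, -7.000e-04]), array([-265.6,  -77.9, -503.4]))
```

Emit:
send_rows(
  series="0 0.08 0 -25 -5 -26 1; 0 0.16 0 -51 -9 -53 1; 0 0.25 0 -77 -14 -79 1; 0 0.33 0 -103 -19 -106 1; 0 0.41 0 -128 -24 -132 1; 0 0.5 0 -154 -28 -159 1; 0 0.59 0 -165 -33 -193 1; 0 0.68 0 -176 -38 -228 1; 0 0.77 0 -188 -43 -262 1; 0 0.86 0 -199 -48 -297 1; 0 0.95 0 -210 -53 -331 1; 0 1.04 0 -221 -58 -366 1; 0 1.13 0 -232 -63 -400 1; 0 1.22 0 -244 -68 -435 1; 0 1.31 0 -255 -73 -469 1; 0 1.388 0 -266 -78 -503 1; 0 1.388 0 -266 -78 -503 1; 0 1.388 0 -266 -78 -503 1; 0 1.388 0 -266 -78 -503 1",
)

```text
clock: 1.73
position: [0.5991, 0.1502, 0.3198]
tool_rot: [-1.571, 0.001, -0.191]
force: [-0.9, 1.2, -0.5]
grip_width: 0.0854
```

Run:
```python
from h import *
import pickle
st();c=cams.get_calibration('wrist');im=cams.grab_frame('wrist');cv2.imwrite('pics/w1.png',im[:,:,::-1]);pickle.dump(c,open('w1.pkl','wb'));print(c['origin'])
print(rel([.6,-.13,.28],-16))
```

```text
t1.73 p [0.5991 0.1502 0.3198] rpy deg [-9.001e+01  6.000e-02 -1.096e+01] F [-0.9  1.2 -0.5] M [0.02 0.02 0.  ] w 0.0854 q [-0.63  0.47  0.43  1.54 -0.21  1.18 -0.35]
[0.61454587 0.23278984 0.4515174 ]
(array([-0.    ,  0.0888, -0.0009]), array([  54.3,   39.9, -275.4]))
```

View pics/w1.png

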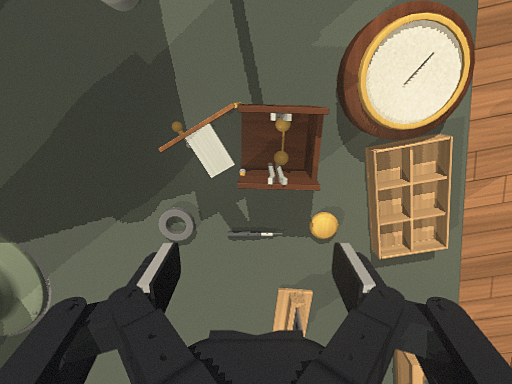

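Run:
```python
from h import *
crop('pics/w1.png','pics/w1c.png',150,90,340,245,4.2)
```

```text
(no output)
```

View pics/w1c.png

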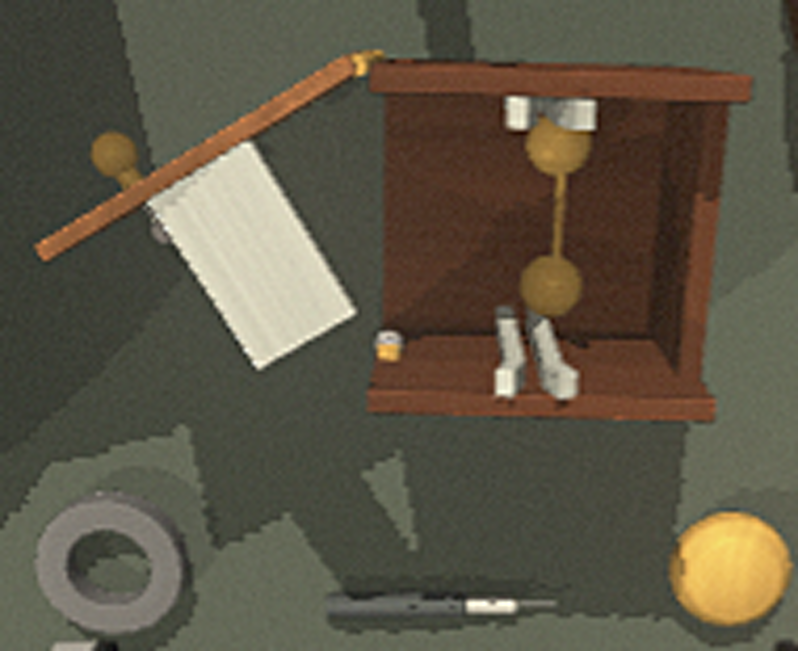

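Emit:
send_rows(
  series="0 0.01 0 6 4 -31 1; 0 0.02 0 12 8 -62 1; 0 0.03 0 18 12 -93 1; 0 0.04 0 24 16 -123 1; 0 0.05 0 30 20 -154 1; 0 0.06 0 36 24 -185 1; 0 0.07 0 42 28 -216 1; 0 0.08 0 48 36 -246 1; 0 0.089 0 54 40 -275 1; 0 0.089 0 54 40 -275 1; 0 0.089 0 54 40 -275 1; 0 0.089 0 54 40 -275 1",
)

```text
clock: 2.78
position: [0.6001, -0.1288, 0.2804]
tool_rot: [-1.57, 0.0, -0.279]
force: [-0.3, 0.4, 0.0]
grip_width: 0.0855
```

Run:
```python
from h import *
import pickle
st();c=cams.get_calibration('wrist');im=cams.grab_frame('wrist');cv2.imwrite('pics/w2.png',im[:,:,::-1]);pickle.dump(c,open('w2.pkl','wb'));print(c['origin'])
```

```text
t2.78 p [ 0.6001 -0.1288  0.2804] rpy deg [-8.995e+01  1.000e-02 -1.600e+01] F [-0.3  0.4  0. ] M [0.04 0.03 0.01] w 0.0855 q [-0.2   0.51  0.48  1.61 -0.26  1.09  0.06]
[ 0.62251937 -0.0480265   0.41213901]
```

View pics/w2.png

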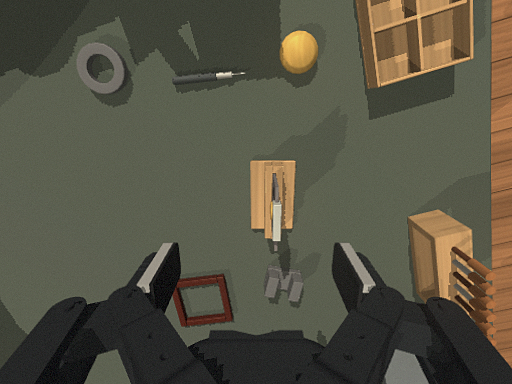

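Run:
```python
from h import *
import pickle
crop('pics/w2.png','pics/w2c.png',235,145,325,265,5)
c=pickle.load(open('w1.pkl','rb'))
g=lambda x,y:(150+x/4.2,90+y/4.2)
print('case tops z.1: front-left outer,rear-left outer,front-right outer, rear-right outer')
P=onz('wrist',[g(372,64),g(751,76),g(368,412),g(715,419)],.1,c);print(P)
for a,b in[(0,1),(2,3)]:
    d=P[b]-P[a];print(np.degrees(np.arctan2(d[1],d[0])),np.linalg.norm(d))
for a,b in[(2,0),(3,1)]:
    d=P[b]-P[a];print(np.degrees(np.arctan2(-d[0],d[1])),np.linalg.norm(d))
print('guides L front/rear outer, R',onz('wrist',[g(507,96),g(595,98),g(495,395),g(578,397)],.102,c))
print('guide slot gap L(inner edges of whites)',onz('wrist',[g(531,115),g(566,113),g(519,385),g(551,385)],.102,c))
print('door free outer/inner corners, hinge',onz('wrist',[g(35,245),g(46,262),g(345,56),g(356,78)],.118,c))
print('tab',onz('wrist',[g(150,203),g(247,143),g(356,312),g(261,370)],.1175,c))
```

```text
case tops z.1: front-left outer,rear-left outer,front-right outer, rear-right outer
[[0.59133313 0.2279019  0.1       ]
 [0.70189991 0.202917   0.1       ]
 [0.56690823 0.12098735 0.1       ]
 [0.67918295 0.09678416 0.1       ]]
-12.733333702488654 0.11335456847547946
-12.165157628492095 0.1148538510577826
-12.86852694566302 0.1096690269818308
-12.081443976139791 0.10853681216115789
guides L front/rear outer, R [[0.6292229  0.2113397  0.102     ]
 [0.65499115 0.20574596 0.102     ]
 [0.60919987 0.11947509 0.102     ]
 [0.63573492 0.11364252 0.102     ]]
guide slot gap L(inner edges of whites) [[0.6353703  0.20455197 0.102     ]
 [0.64579887 0.20311777 0.102     ]
 [0.61748243 0.12135997 0.102     ]
 [0.62772208 0.119379   0.102     ]]
door free outer/inner corners, hinge [[0.48314152 0.19685171 0.118     ]
 [0.48479121 0.19133564 0.118     ]
 [0.58548825 0.23169744 0.118     ]
 [0.58725685 0.22531235 0.118     ]]
tab [[0.51997704 0.20234333 0.1175    ]
 [0.55230279 0.21368299 0.1175    ]
 [0.57250773 0.15869652 0.1175    ]
 [0.53962429 0.14628848 0.1175    ]]
```

View pics/w2c.png

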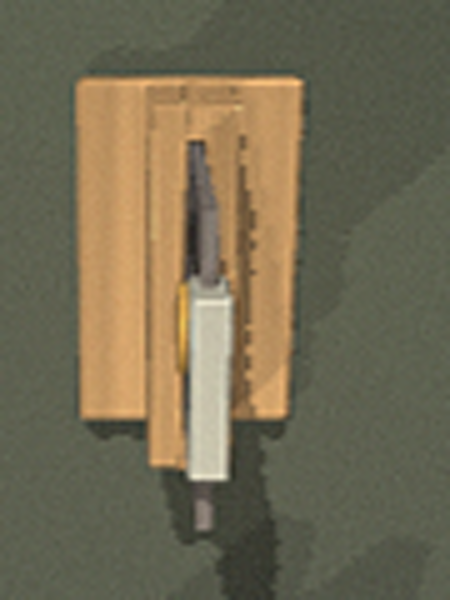

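Run:
```python
from h import *
import pickle
c=pickle.load(open('w2.pkl','rb'))
g=lambda x,y:(235+x/5,145+y/5)
P=onz('wrist',[g(193,292),g(232,292),g(230,480),g(190,480)],.110,c);print(P,P.mean(0))
for a,b in[(0,1),(3,2)]:
    d=P[b]-P[a];print(np.degrees(np.arctan2(d[1],d[0])),np.linalg.norm(d))
for a,b in[(3,0),(2,1)]:
    d=P[b]-P[a];print(np.degrees(np.arctan2(-d[0],d[1])),np.linalg.norm(d))
print('stand base corners',onz('wrist',[g(78,80),g(303,80),g(288,417),g(82,417)],[.0,.0,.0,.0],c))
print('slot far end',onz('wrist',[g(187,140),g(205,140),g(243,102),g(150,102)],.042,c))
print('bystander mag block',onz('wrist',[(284,285)],.038,c))
```

```text
[[ 0.60987736 -0.17069601  0.11      ]
 [ 0.61899999 -0.17330901  0.11      ]
 [ 0.60578182 -0.22334929  0.11      ]
 [ 0.59594641 -0.22053588  0.11      ]] [ 0.60765139 -0.19697255  0.11      ]
-15.983345004813415 0.009489469789330077
-15.963134390656693 0.010229888277104523
-15.616441236772342 0.051750207691005946
-14.796745026783956 0.051756637125119936
stand base corners [[ 0.58878251 -0.1359738   0.        ]
 [ 0.65679242 -0.15547732  0.        ]
 [ 0.62483415 -0.26895256  0.        ]
 [ 0.55690073 -0.24950452  0.        ]]
slot far end [[ 0.61732768 -0.1524549   0.042     ]
 [ 0.62228872 -0.15387723  0.042     ]
 [ 0.63547295 -0.14603777  0.042     ]
 [ 0.6100858  -0.13875782  0.042     ]]
bystander mag block [[ 0.58599778 -0.34763998  0.038     ]]
```

Run:
```python
from h import *
print(rel([.6077,-.197,.16],-15.7),rel([.6077,-.197,.093],-15.7))
```

```text
(array([-0.0009, -0.0046, -0.0001]), array([ 26.1, 120.4, -64. ])) (array([-0.0009, -0.0046, -0.0001]), array([ 26.1, 187.4, -64. ]))
```

Emit:
send_rows(
  series="0 -0.005 0 6 20 -16 1; 0 -0.005 0 13 45 -32 1; 0 -0.005 0 20 72 -50 1; 0 -0.005 0 26 98 -64 1; 0 -0.005 0 26 120 -64 1; 0 -0.005 0 26 120 -64 1; 0 -0.005 0 26 120 -64 1",
  force=60,
)

```text
clock: 3.42
position: [0.6073, -0.1975, 0.1602]
tool_rot: [-1.57, 0.001, -0.274]
force: [0.7, 0.2, 1.2]
grip_width: 0.0859
```

Run:
```python
from h import *
import pickle
st();c=cams.get_calibration('wrist');im=cams.grab_frame('wrist');cv2.imwrite('pics/w3.png',im[:,:,::-1]);pickle.dump(c,open('w3.pkl','wb'));print(c['origin'])
crop('pics/w3.png','pics/w3c.png',155,190,355,340,4)
```

```text
t3.42 p [ 0.6073 -0.1975  0.1602] rpy deg [-8.998e+01  8.000e-02 -1.572e+01] F [0.7 0.2 1.2] M [-0.03  0.03 -0.01] w 0.0859 q [-0.05  0.68  0.42  1.65 -0.33  0.89  0.23]
[ 0.62955115 -0.11655697  0.29192222]
```

View pics/w3c.png

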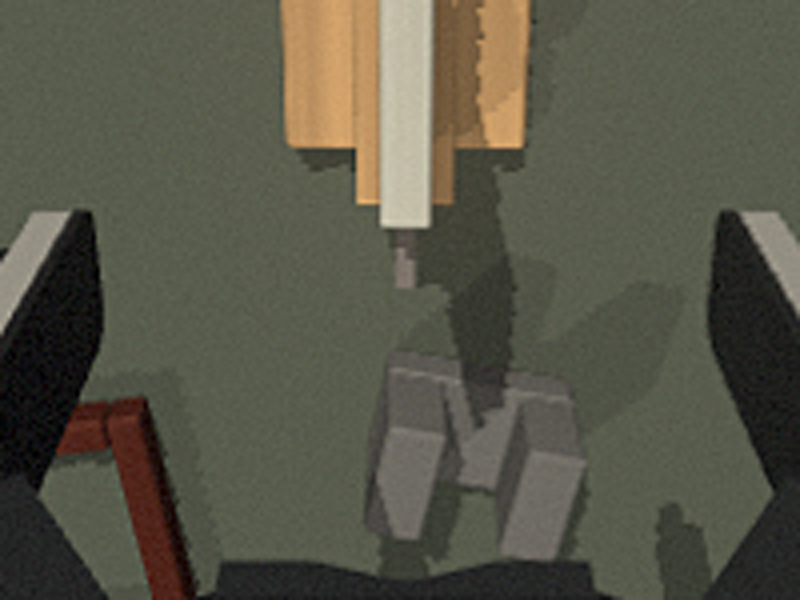

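Run:
```python
from h import *
import pickle
crop('pics/w3.png','pics/w3d.png',200,130,310,270,4.2)
c=pickle.load(open('w3.pkl','rb'))
P=onz('wrist',[(155+380/4,190+228/4),(155+431/4,190+228/4)],.11,c);print(P,P.mean(0),np.linalg.norm(P[0]-P[1]))
```

```text
[[ 0.59530179 -0.22081084  0.11      ]
 [ 0.60483598 -0.2234843   0.11      ]] [ 0.60006889 -0.22214757  0.11      ] 0.00990192630985614
```

View pics/w3d.png

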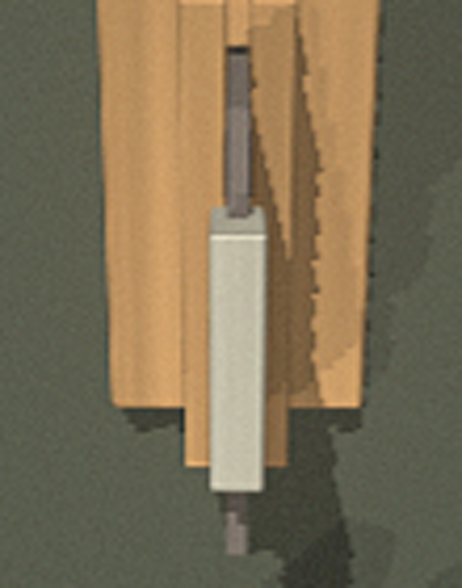

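Emit:
send_rows(
  series="0 0 0 0 20 0 1; 0 0 0 0 42 0 1; 0 0 0 0 60 0 1; 0 0 0 0 67 0 1; 0 0 0 0 67 0 1; 0 0 0 0 67 0 0.5; 0 0 0 0 67 0 0.2; 0 0 0 0 67 0 0; 0 0 0 0 67 0 0; 0 0 0 0 67 0 0; 0 0 0 0 67 0 0; 0 0 0 0 67 0 0; 0 0 0 0 67 0 0; 0 0 0 0 67 0 0; 0 0 0 0 67 0 0; 0 0 0 0 67 0 0",
  force=70,
)

```text
clock: 4.8
position: [0.6075, -0.1991, 0.0937]
tool_rot: [-1.571, -0.001, -0.276]
force: [-1.3, 0.6, 6.8]
grip_width: 0.0089
```

Emit:
send_rows(
  series="0 0 0 0 -8 0 0; 0 0 0 0 -18 0 0; 0 0 0 0 -30 0 0; 0 0 0 0 -45 0 0; 0 0 0 0 -65 0 0; 0 0 0 0 -90 0 0; 0 0 0 0 -115 0 0; 0 0 0 0 -125 0 0; 0 0 0 0 -125 0 0; 0 0 0 0 -125 0 0; 0 0 0 0 -125 0 0",
)

```text
clock: 5.72
position: [0.6068, -0.1987, 0.2173]
tool_rot: [-1.571, 0.001, -0.276]
force: [0.2, -0.4, -1.5]
grip_width: 0.0085
```

Run:
```python
from h import *
import pickle
st();im=cams.grab_frame('scene');cv2.imwrite('pics/s4.png',im[:,:,::-1])
im=cams.grab_frame('side');cv2.imwrite('pics/d4.png',im[:,:,::-1])
p=monitor.observe()['position'];
a=proj('scene',p)[0].astype(int);b=proj('side',p)[0].astype(int);print(a,b)
A=cv2.imread('pics/s4.png')[a[1]-40:a[1]+60,a[0]-50:a[0]+50];B=cv2.imread('pics/d4.png')[b[1]-40:b[1]+60,b[0]-50:b[0]+50]
cv2.imwrite('pics/l4.png',cv2.resize(np.hstack([A,B]),None,fx=4,fy=4,interpolation=cv2.INTER_CUBIC))
```

```text
t5.72 p [ 0.6068 -0.1987  0.2173] rpy deg [-9.000e+01  8.000e-02 -1.581e+01] F [ 0.2 -0.4 -1.5] M [-0.06  0.04  0.  ] w 0.0085 q [-0.07  0.61  0.45  1.6  -0.3   1.    0.2 ]
[181 181] [247 113]
```

View pics/l4.png

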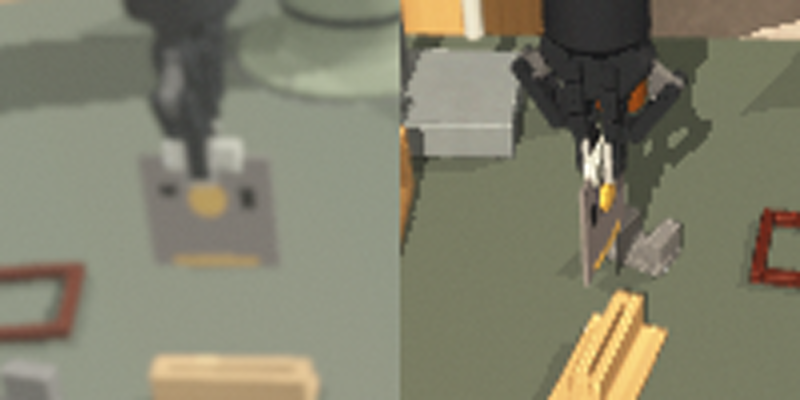

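```bash
cat > cardpl.py <<'E'
from h import *
import sys
def card_rect(rgb,p,rot,win=60):
    R=Ro.from_euler('xyz',rot).as_matrix()
    a=proj('scene',p)[0]
    return R,a
E
python3 - <<'E'
from h import *
crop('pics/s4.png','pics/s4c.png',155,165,210,215,12)
E
```

```text
(no output)
```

View pics/s4c.png

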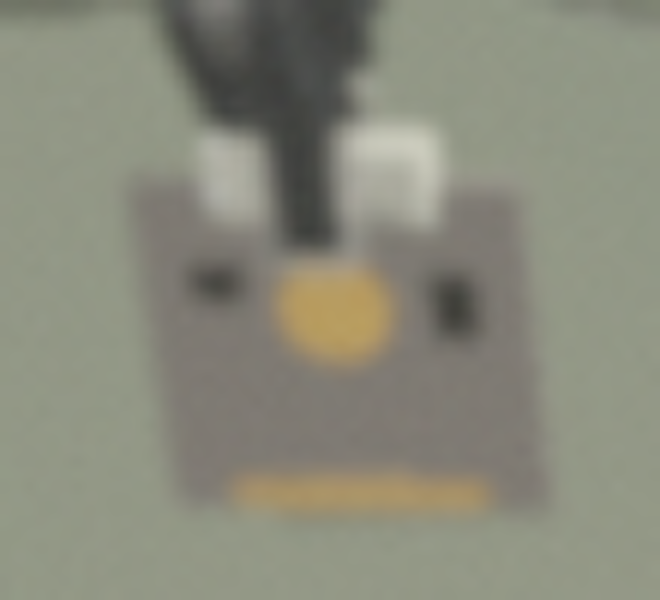

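Run:
```python
from h import *
s=monitor.observe();p=s['position'];R=Ro.from_euler('xyz',s['tool_rot']).as_matrix()
uv=np.array([(132,183),(520,190),(548,510),(183,503),(336,315),(202,125),(442,130)])/12+[154.5,164.5]
o,d=rays('scene',uv)
t=((p-o)@R[:,0])/(d@R[:,0]);P=o+d*t[:,None]
L=(P-p)@R;print((L*1000).round(1))
```

```text
[[  0.   -5.2 -42.1]
 [  0.   -4.2  45.9]
 [ -0.   82.6  44.7]
 [ -0.   81.9 -42.1]
 [  0.   29.2   0.5]
 [  0.  -20.3 -24.2]
 [ -0.  -19.5  29.8]]
```

Run:
```python
from h import *
print(rel([.6317,.161,.225],-12.4))
```

```text
(array([ 0.0001, -0.0596, -0.0018]), array([-74.1,  -7.8, 353. ]))
```

Emit:
send_rows(
  series="0 0 0 -2 -10 10 0; 0 -0.01 0 -6 -25 30 0; 0 -0.015 0 -12 -35 60 0; 0 -0.02 0 -19 -40 92 0; 0 -0.025 0 -26 -40 125 0; 0 -0.03 0 -33 -40 158 0; 0 -0.035 0 -40 -40 191 0; 0 -0.04 0 -47 -40 224 0; 0 -0.045 0 -54 -40 256 0; 0 -0.05 0 -60 -38 288 0; 0 -0.055 0 -66 -32 315 0; 0 -0.06 0 -71 -22 338 0; 0 -0.06 0 -74 -12 350 0; 0 -0.06 0 -74 -8 353 0; 0 -0.06 0 -74 -8 353 0; 0 -0.06 0 -74 -8 353 0; 0 -0.06 0 -74 -8 353 0",
)

```text
clock: 7.23
position: [0.6326, 0.1589, 0.2269]
tool_rot: [-1.571, -0.001, -0.218]
force: [0.9, -0.1, -2.2]
grip_width: 0.0092
```

Run:
```python
from h import *
import pickle
st();c=cams.get_calibration('wrist');im=cams.grab_frame('wrist');cv2.imwrite('pics/w5.png',im[:,:,::-1]);pickle.dump(c,open('w5.pkl','wb'))
im=cams.grab_frame('scene');cv2.imwrite('pics/s5.png',im[:,:,::-1])
im=cams.grab_frame('side');cv2.imwrite('pics/d5.png',im[:,:,::-1])
st()
a=cv2.resize(cv2.imread('pics/s5.png')[150:250,260:360],None,fx=4,fy=4,interpolation=3)
b=cv2.resize(cv2.imread('pics/d5.png')[180:280,190:290],None,fx=4,fy=4,interpolation=3)
cv2.imwrite('pics/l5.png',np.hstack([a,b]))
```

```text
t7.23 p [0.6326 0.1589 0.2269] rpy deg [-9.002e+01 -4.000e-02 -1.251e+01] F [ 0.9 -0.1 -2.2] M [ 0.01 -0.07 -0.03] w 0.0092 q [-0.6   0.62  0.42  1.55 -0.28  1.03 -0.33]
t7.38 p [0.6325 0.1597 0.2269] rpy deg [-8.999e+01 -4.000e-02 -1.246e+01] F [ 0.1 -1.  -0.5] M [ 0.07  0.03 -0.03] w 0.0089 q [-0.6   0.62  0.42  1.55 -0.28  1.03 -0.33]
```

View pics/w5.png

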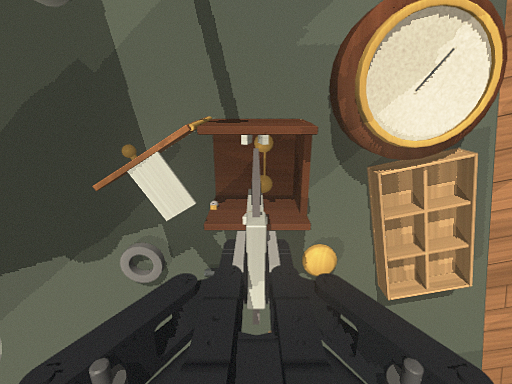

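View pics/l5.png

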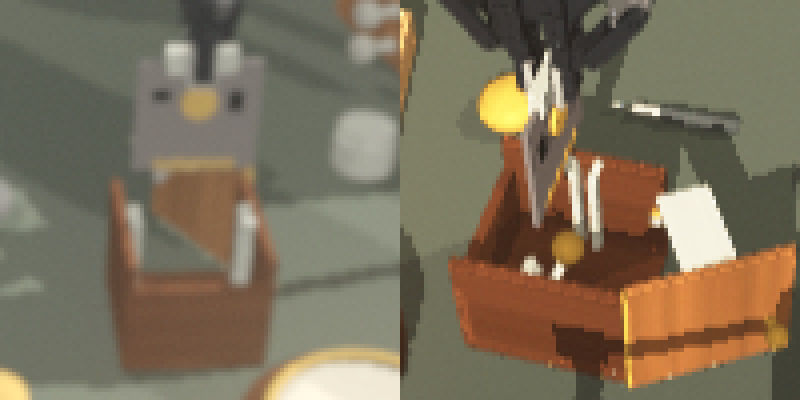

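Run:
```python
from h import *
crop('pics/w5.png','pics/w5c.png',185,110,325,240,5)
st()
```

```text
t7.38 p [0.6325 0.1597 0.2269] rpy deg [-8.999e+01 -4.000e-02 -1.246e+01] F [ 0.1 -1.  -0.5] M [ 0.07  0.03 -0.03] w 0.0089 q [-0.6   0.62  0.42  1.55 -0.28  1.03 -0.33]
```

View pics/w5c.png

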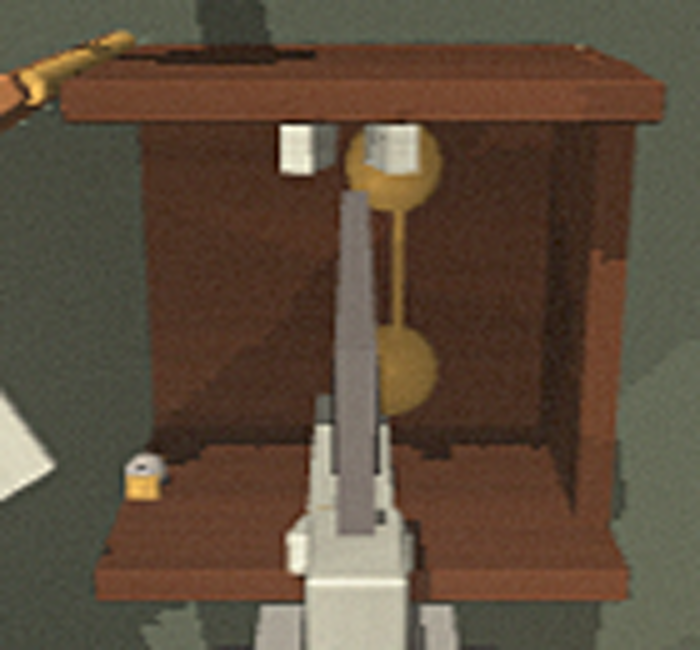

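Run:
```python
from h import *
import pickle
c=pickle.load(open('w5.pkl','rb'))
g=lambda x,y:(184.9+x/5,109.9+y/5)
P=onz('wrist',[g(62,82),g(664,85),g(628,570),g(97,570)],.1,c);print(P)
for a,b in[(0,1),(3,2)]:
    d=P[b]-P[a];print(np.degrees(np.arctan2(d[1],d[0])),np.linalg.norm(d))
for a,b in[(3,0),(2,1)]:
    d=P[b]-P[a];print(np.degrees(np.arctan2(-d[0],d[1])),np.linalg.norm(d))
yaw=np.radians(-12.3);ex=np.array([np.cos(yaw),np.sin(yaw)]);ey=np.array([-np.sin(yaw),np.cos(yaw)])
O=P[:,:2].mean(0)-.0025*ex;print('origin',O)
G=onz('wrist',[g(350.5,150),g(296,173),g(404,173),g(296,125)],.102,c)
print('guide',[( (q[:2]-O)@ex*1e3,(q[:2]-O)@ey*1e3) for q in G])
C=onz('wrist',[g(355,192),g(342,192),g(368,192)],.2265-.083,c)
print('card bottom',[( (q[:2]-O)@ex*1e3,(q[:2]-O)@ey*1e3) for q in C])
C=onz('wrist',[g(355,590)],.2265+.017,c)
print('bar top',[( (q[:2]-O)@ex*1e3,(q[:2]-O)@ey*1e3) for q in C])
p=monitor.observe()['position'];print('tcp',(p[:2]-O)@ex,(p[:2]-O)@ey)
print(rel([*(O+.0*ex-.0012*ey),.17],-12.3))
```

```text
[[0.59071957 0.22782257 0.1       ]
 [0.70174021 0.20263498 0.1       ]
 [0.67974849 0.10347411 0.1       ]
 [0.56880132 0.12812383 0.1       ]]
-12.782488091667702 0.11384198714528068
-12.526248410464625 0.11365246498770568
-12.39893490078206 0.10207961417613039
-12.504563784730077 0.10157024403320893
origin [0.63280979 0.16604645]
guide [(np.float64(0.1865783218504402), np.float64(38.769213574715984)), (np.float64(-10.29240898897997), np.float64(34.42175292788684)), (np.float64(10.435594203358322), np.float64(34.347762404640534)), (np.float64(-10.129051709797364), np.float64(43.51291179748684))]
card bottom [(np.float64(0.989814928907023), np.float64(38.20767426499275)), (np.float64(-1.1116611612228258), np.float64(38.21520287098521)), (np.float64(3.091338641202822), np.float64(38.200049901105075))]
bar top [(np.float64(0.7924586998279787), np.float64(17.933741233331123))]
tcp 0.001093365940305052 -0.0062710615211275895
(array([-0.0002, -0.0028,  0.0007]), array([-1.1, 56.9,  5.1]))
```

Run:
```python
from h import *
import pickle
c=pickle.load(open('w5.pkl','rb'))
yaw=np.radians(-12.45);R=Ro.from_euler('xyz',[-np.pi/2,0,yaw]).as_matrix()
O=np.array([.6319,.1621,0]);Rc=Ro.from_euler('z',yaw).as_matrix()
g=lambda x,y:(184.9+x/5,109.9+y/5)
for n,uv,z in[('card bottom',(355,192),.2267-.083),('card top',(357,533),.2267+.017),('bar top edge',(357,577),.2267+.017)]:
    print(n,((onz('wrist',[g(*uv)],z,c)[0]-O)@Rc*1e3).round(1))
crop('pics/s5.png','pics/s5c.png',280,155,340,245,6)
```

```text
card bottom [  0.9  42.3 143.7]
card top [  1.   28.1 243.7]
bar top edge [  1.   23.5 243.7]
```

View pics/s5c.png

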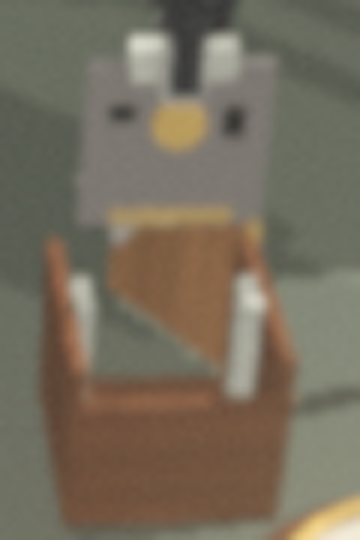

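Emit:
send_rows(
  series="0 0 0 -0.5 10 1 0; 0 0 0 -0.9 22 1.6 0; 0 0 0 -0.9 32 1.6 0; 0 0 0 -0.9 36 1.6 0; 0 0 0 -0.9 40 1.6 0; 0 0 0 -0.9 44 1.6 0; 0 0 0 -0.9 48 1.6 0; 0 0 0 -0.9 52 1.6 0; 0 0 0 -0.9 56 1.6 0; 0 0 0 -0.9 60 1.6 0; 0 0 0 -0.9 60 1.6 0; 0 0 0 -0.9 60 1.6 0",
)

```text
clock: 8.38
position: [0.6317, 0.1625, 0.1662]
tool_rot: [-1.571, 0.0, -0.216]
force: [0.7, 0.8, -1.7]
grip_width: 0.0088
```

Run:
```python
from h import *
st()
im=cams.grab_frame('scene');cv2.imwrite('pics/s6.png',im[:,:,::-1])
im=cams.grab_frame('side');cv2.imwrite('pics/d6.png',im[:,:,::-1])
im=cams.grab_frame('wrist');cv2.imwrite('pics/w6.png',im[:,:,::-1])
st()
a=cv2.resize(cv2.imread('pics/s6.png')[150:250,260:360],None,fx=4,fy=4,interpolation=3)
b=cv2.resize(cv2.imread('pics/d6.png')[180:280,190:290],None,fx=4,fy=4,interpolation=3)
cv2.imwrite('pics/l6.png',np.hstack([a,b]))
crop('pics/w6.png','pics/w6c.png',185,90,325,240,4)
```

```text
t8.38 p [0.6317 0.1625 0.1662] rpy deg [-9.001e+01  1.000e-02 -1.238e+01] F [ 0.7  0.8 -1.7] M [-0.04  0.03 -0.03] w 0.0088 q [-0.59  0.68  0.39  1.61 -0.31  0.91 -0.3 ]
t8.53 p [0.6319 0.1625 0.1666] rpy deg [-8.999e+01 -2.000e-02 -1.238e+01] F [ 0.2 -1.1 -1.5] M [-0.01  0.03  0.03] w 0.0091 q [-0.59  0.68  0.39  1.61 -0.31  0.91 -0.3 ]
```

View pics/l6.png

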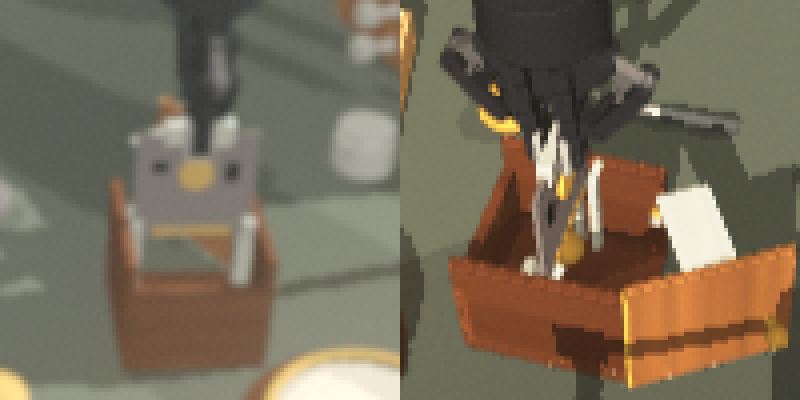

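View pics/w6c.png

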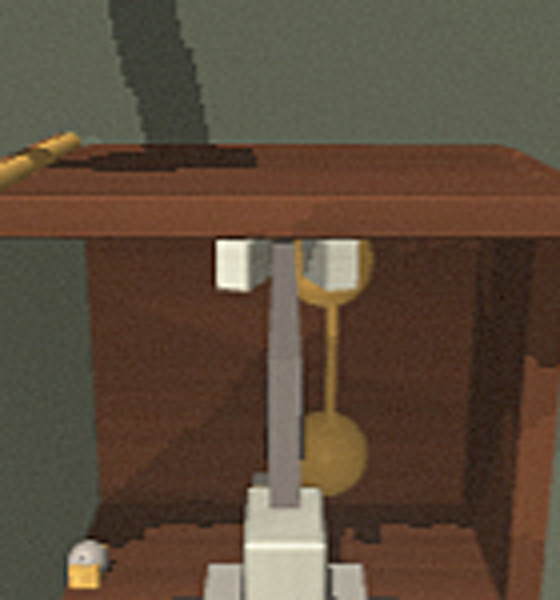

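Emit:
send_rows(
  series="0 0 0 0 8 0 0; 0 0 0 0 16 0 0; 0 0 0 0 24 0 0; 0 0 0 0 32 0 0; 0 0 0 0 40 0 0; 0 0 0 0 46 0 0; 0 0 0 0 48 0 0; 0 0 0 0 48 0 0; 0 0 0 0 48 0 0",
)

```text
clock: 9.28
position: [0.6318, 0.1624, 0.1184]
tool_rot: [-1.571, -0.0, -0.216]
force: [0.7, -0.2, -1.0]
grip_width: 0.0085
```

Emit:
send_rows(
  series="0 0 0 0 4 0 0; 0 0 0 0 8 0 0; 0 0 0 0 12 0 0; 0 0 0 0 16 0 0; 0 0 0 0 20 0 0; 0 0 0 0 22 0 0; 0 0 0 0 22 0 0; 0 0 0 0 22 0 0",
)

```text
clock: 9.95
position: [0.6314, 0.1627, 0.0958]
tool_rot: [-1.571, 0.001, -0.216]
force: [-0.0, 1.8, -6.0]
grip_width: 0.0087
```

Emit:
send_rows(
  series="0 0 0 0 1.5 0 0; 0 0 0 0 3 0 0; 0 0 0 0 3.5 0 0; 0 0 0 0 3.5 0 0; 0 0 0 0 3.5 0 0",
)

```text
clock: 10.37
position: [0.632, 0.1627, 0.0936]
tool_rot: [-1.57, -0.001, -0.216]
force: [-4.9, 0.8, 11.2]
grip_width: 0.0086
```

Emit:
send_rows(
  series="0 0 0 0 1 0 0; 0 0 0 0 2 0 0; 0 0 0 0 3 0 0; 0 0 0 0 3 0 0; 0 0 0 0 3 0 0",
)

```text
clock: 10.78
position: [0.6336, 0.1626, 0.0934]
tool_rot: [-1.568, -0.004, -0.217]
force: [-10.7, -1.7, 48.0]
grip_width: 0.0088
```

Run:
```python
from h import *
import pickle
st();c=cams.get_calibration('wrist');im=cams.grab_frame('wrist');cv2.imwrite('pics/w7.png',im[:,:,::-1])
im=cams.grab_frame('scene');cv2.imwrite('pics/s7.png',im[:,:,::-1]);st()
im=cams.grab_frame('side');cv2.imwrite('pics/d7.png',im[:,:,::-1])
a=cv2.resize(cv2.imread('pics/s7.png')[150:250,260:360],None,fx=4,fy=4,interpolation=3)
b=cv2.resize(cv2.imread('pics/d7.png')[180:280,190:290],None,fx=4,fy=4,interpolation=3)
cv2.imwrite('pics/l7.png',np.hstack([a,b]))
```

```text
t10.78 p [0.6336 0.1626 0.0934] rpy deg [-89.85  -0.22 -12.4 ] F [-10.7  -1.7  48. ] M [-0.32  2.95 -0.06] w 0.0088 q [-0.56  0.77  0.35  1.64 -0.35  0.78 -0.27]
t10.88 p [0.6336 0.1625 0.0934] rpy deg [-89.85  -0.22 -12.41] F [-10.9  -1.9  47.2] M [-0.28  2.85 -0.05] w 0.0086 q [-0.56  0.77  0.35  1.64 -0.35  0.78 -0.27]
```

View pics/l7.png

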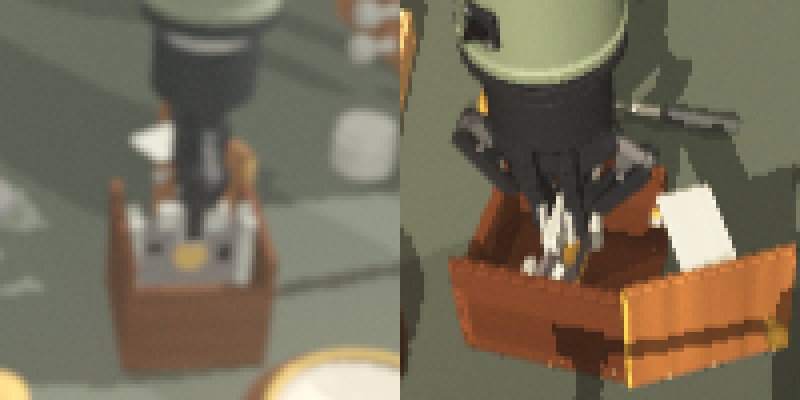

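Emit:
send_rows(
  series="0 0 0 -0.5 -1.5 0 0; 0 0 0 -0.5 -3.2 0 0; 0 0 0 -0.5 -3.2 0 0; 0 0 0 -0.5 -3.2 0 0.1; 0 0 0 -0.5 -3.2 0 0.3; 0 0 0 -0.5 -3.2 0 0.3; 0 0 0 -0.5 -3.2 0 0.3; 0 0 0 -0.5 -3.2 0 0.3; 0 0 0 -0.5 -3.2 0 0.3; 0 0 0 -0.5 -3.2 0 0.3",
  force=20,
)

```text
clock: 11.77
position: [0.6312, 0.1626, 0.0929]
tool_rot: [-1.571, 0.0, -0.216]
force: [-0.7, -0.2, 0.2]
grip_width: 0.0257
```

Run:
```python
from h import *
st()
```

```text
t11.77 p [0.6312 0.1626 0.0929] rpy deg [-90.01   0.   -12.38] F [-0.7 -0.2  0.2] M [0.01 0.02 0.02] w 0.0257 q [-0.56  0.77  0.35  1.65 -0.35  0.78 -0.28]
```

Emit:
send_rows(
  series="0 0 0 0 -3 0 0.3; 0 0 0 0 -8 0 0.3; 0 0 0 0 -16 0 0.3; 0 0 0 0 -26 0 0.3; 0 0 0 0 -45 0 0.3; 0 0 0 0 -75 0 0.2; 0 0 0 0 -105 0 0; 0 0 0 0 -135 0 0; 0 0 0 -40 -160 10 0; 0 0 0 -70 -180 20 0; 0 0 0 -70 -180 20 0; 0 0 0 -70 -180 20 0; 0 0 0 -70 -180 20 0",
)

```text
clock: 12.85
position: [0.5674, 0.1971, 0.2738]
tool_rot: [-1.57, -0.001, -0.216]
force: [0.8, -0.3, -0.8]
grip_width: -0.0002
```

Run:
```python
from h import *
import pickle
st();c=cams.get_calibration('wrist');im=cams.grab_frame('wrist');cv2.imwrite('pics/w8.png',im[:,:,::-1]);pickle.dump(c,open('w8.pkl','wb'))
im=cams.grab_frame('scene');cv2.imwrite('pics/s8.png',im[:,:,::-1]);st()
im=cams.grab_frame('side');cv2.imwrite('pics/d8.png',im[:,:,::-1])
a=cv2.resize(cv2.imread('pics/s8.png')[150:250,260:360],None,fx=4,fy=4,interpolation=3)
b=cv2.resize(cv2.imread('pics/d8.png')[180:280,190:290],None,fx=4,fy=4,interpolation=3)
cv2.imwrite('pics/l8.png',np.hstack([a,b]))
```

```text
t12.85 p [0.5674 0.1971 0.2738] rpy deg [-8.996e+01 -5.000e-02 -1.236e+01] F [ 0.8 -0.3 -0.8] M [ 0.03 -0.02 -0.  ] w -0.0002 q [-0.74  0.49  0.45  1.65 -0.23  1.06 -0.44]
t12.95 p [0.5676 0.1963 0.2727] rpy deg [-9.004e+01  1.000e-02 -1.244e+01] F [-0.4 -0.4  0. ] M [ 0.02  0.05 -0.05] w 0.0003 q [-0.74  0.49  0.45  1.65 -0.23  1.06 -0.44]
```

View pics/l8.png

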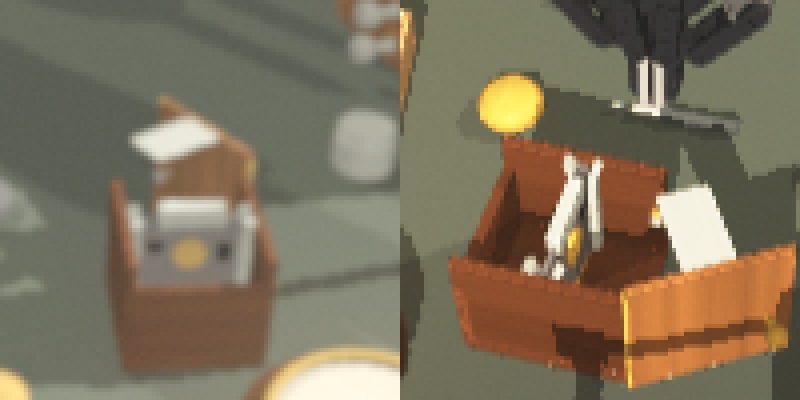

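View pics/w8.png

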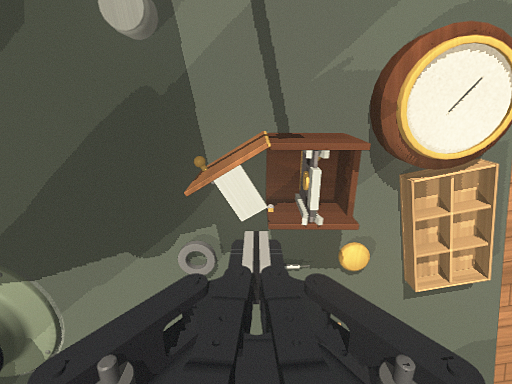

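Run:
```python
from h import *
crop('pics/w8.png','pics/w8c.png',180,120,375,240,4)
crop('pics/s8.png','pics/s8c.png',280,170,340,250,7)
```

```text
(no output)
```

View pics/w8c.png

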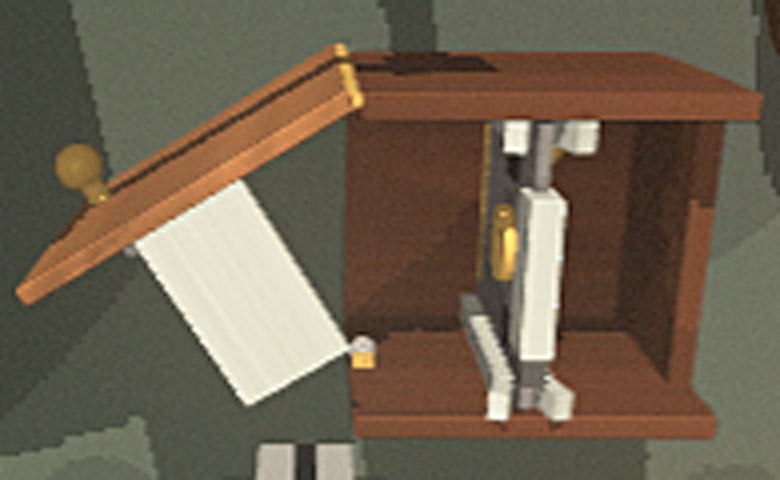

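View pics/s8c.png

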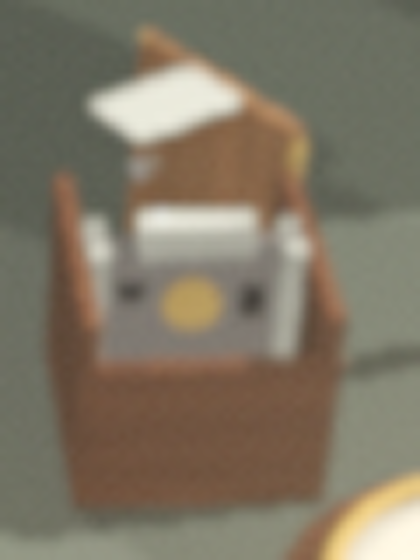

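Run:
```python
from h import *
import pickle
c=pickle.load(open('w8.pkl','rb'))
w=lambda x,y:(179.9+x/4,119.9+y/4)
s=lambda x,y:(279.9+x/7,169.9+y/7)
O=np.array([.6319,.1621,0]);Rc=Ro.from_euler('z',np.radians(-12.45)).as_matrix()
P,e=tri(('wrist',w(541,274),c),('scene',s(198,220)));print(((P-O)@Rc*1e3).round(1),e)
B=onz('wrist',[w(527,190),w(563,190),w(555,360),w(520,360)],.11,c);print(((B-O)@Rc*1e3).round(1),((B.mean(0)-O)@Rc*1e3).round(1))
G=onz('wrist',[w(530,137),w(583,137),w(527,137)],.102,c)
L=onz('wrist',[w(365,92),w(760,95)],.1,c);print(((L-O)@Rc*1e3).round(1))
D=onz('wrist',[w(18,290),w(340,85),w(32,304),w(355,105)],.118,c);print(D)
for a,b in[(0,1),(2,3)]:
    d=D[a]-D[b];print(np.degrees(np.arctan2(d[1],d[0])),np.linalg.norm(d))
H=O+Rc@np.array([-.058,.055,0]);print('hinge',H)
```

```text
[ -1.3   3.5 108. ] [np.float64(6.455500115190822e-05), np.float64(6.455500115202182e-05)]
[[ -7.6  29.4 110. ]
 [  2.6  29.5 110. ]
 [  4.5 -23.  110. ]
 [ -6.  -23.  110. ]] [ -1.6   3.2 110. ]
[[-53.6  55.6 100. ]
 [ 58.9  54.8 100. ]]
[[0.48348163 0.19686935 0.118     ]
 [0.58497958 0.2342072  0.118     ]
 [0.48611861 0.19193471 0.118     ]
 [0.58783843 0.22809583 0.118     ]]
-159.80304582147943 0.10814781420064211
-160.4298409565697 0.1079562324247876
hinge [0.58712121 0.22831073 0.        ]
```

```bash
cat > door.py <<'E'
from h import *
H=np.array([.5871,.2283])
def tgt(phi,off,z=.100,r=.095):
    a=np.radians(phi);u=np.array([np.cos(a),np.sin(a)]);n=np.array([-u[1],u[0]])
    return [*(H+r*u-off*n),z],phi+180
def row(phi,off,z=.1):
    p,y=tgt(phi,off,z);t,s=rel(p,y);print(phi,off,t,s,np.round(p,3))
E
python3 - <<'E'
from door import *
row(-160,.05,.2);row(-160,.05,.1)
E
```

```text
-160 0.05 [ 0.0009 -0.5664 -0.0007] [-94.8  72.4  26.8] [0.481 0.243 0.2  ]
-160 0.05 [ 0.0009 -0.5664 -0.0007] [-94.8 172.4  26.9] [0.481 0.243 0.1  ]
```

Emit:
send_rows(
  series="0 -0.09 0 -20 0 5 0; 0 -0.18 0 -40 5 10 0; 0 -0.28 0 -60 15 17 0; 0 -0.38 0 -80 30 23 0; 0 -0.48 0 -95 50 27 0; 0 -0.566 0 -95 72 27 0; 0 -0.566 0 -95 100 27 0; 0 -0.566 0 -95 130 27 0; 0 -0.566 0 -95 155 27 0; 0 -0.566 0 -95 172 27 0; 0 -0.566 0 -95 172 27 0; 0 -0.566 0 -95 172 27 0",
)

```text
clock: 14.0
position: [0.4803, 0.243, 0.1003]
tool_rot: [-1.572, 0.002, 0.349]
force: [1.4, 0.2, 1.4]
grip_width: 0.0
```

Run:
```python
from door import *
st()
im=cams.grab_frame('wrist');cv2.imwrite('pics/w9.png',im[:,:,::-1])
im=cams.grab_frame('side');cv2.imwrite('pics/d9.png',im[:,:,::-1])
a=cv2.resize(cv2.imread('pics/d9.png')[180:330,190:360],None,fx=3,fy=3,interpolation=3)
cv2.imwrite('pics/l9.png',a)
for f in[(-160,.02),(-157,.013),(-150,.013),(-140,.013),(-130,.013),(-120,.013),(-112,.013)]: row(*f)
```

```text
t14.00 p [0.4803 0.243  0.1003] rpy deg [-90.05   0.12  19.98] F [1.4 0.2 1.4] M [-0.   -0.02 -0.  ] w 0.0000 q [-0.74  0.6   0.22  1.95 -0.22  0.61 -0.03]
-160 0.02 [-0.      0.0002  0.0009] [ -0.5   1.9 -30.9] [0.491 0.215 0.1  ]
-157 0.013 [ 0.     -0.0522  0.0009] [ -1.1   1.9 -42.8] [0.495 0.203 0.1  ]
-150 0.013 [ 1.000e-04 -1.744e-01  9.000e-04] [ -1.3   1.9 -54.6] [0.498 0.192 0.1  ]
-140 0.013 [ 2.000e-04 -3.489e-01  9.000e-04] [  0.8   1.9 -71.1] [0.506 0.177 0.1  ]
-130 0.013 [ 2.000e-04 -5.234e-01  9.000e-04] [  5.7   1.9 -87.1] [0.516 0.164 0.1  ]
-120 0.013 [ 3.00e-04 -6.98e-01  9.00e-04] [  13.3    1.9 -102. ] [0.528 0.153 0.1  ]
-112 0.013 [ 4.000e-04 -8.376e-01  9.000e-04] [  21.2    1.9 -112.8] [0.539 0.145 0.1  ]
```

View pics/w9.png

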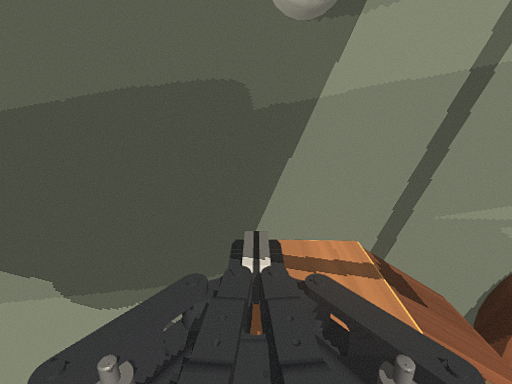

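View pics/l9.png

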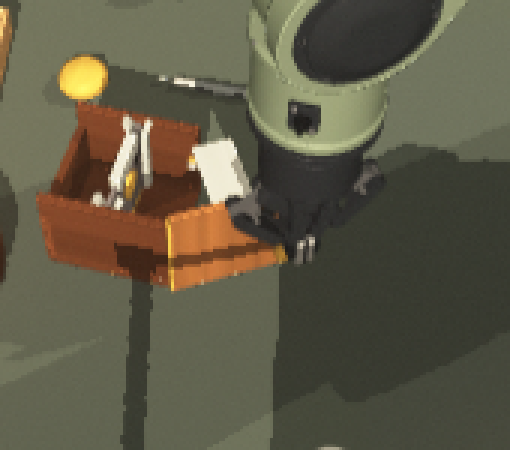

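Run:
```python
from door import *
p,y=None,None
for phi,off in [(-160,.03),(-160,.018)]+[(a,.013) for a in range(-158,-111,4)]:
    p,y=tgt(phi,off,.1,r=.09);t,s=rel(p,y);print(phi,t[1].round(3),s[[0,2]])
```

```text
-160 0.0 [  4.5 -20.9]
-160 0.0 [  4.5 -32.9]
-158 -0.035 [  4.1 -41. ]
-154 -0.104 [  3.6 -47.3]
-150 -0.174 [  3.6 -53.7]
-146 -0.244 [  4. -60.]
-142 -0.314 [  4.9 -66.3]
-138 -0.384 [  6.2 -72.5]
-134 -0.454 [  7.9 -78.6]
-130 -0.523 [ 10.  -84.6]
-126 -0.593 [ 12.6 -90.4]
-122 -0.663 [ 15.5 -96. ]
-118 -0.733 [  18.9 -101.4]
-114 -0.803 [  22.6 -106.6]
```

Emit:
send_rows(
  series="0 0 0 4.5 0 -21 0; 0 0 0 4.5 0 -30 0; 0 -0.015 0 4.5 0 -36 0; 0 -0.035 0 4 0 -41 0; 0 -0.07 0 4 0 -44 0; 0 -0.104 0 3.6 0 -47 0; 0 -0.14 0 3.6 0 -50.5 0; 0 -0.174 0 3.6 0 -53.7 0; 0 -0.21 0 3.8 0 -57 0; 0 -0.244 0 4 0 -60 0; 0 -0.314 0 4.9 0 -66.3 0; 0 -0.314 0 4.9 0 -66.3 0",
)

```text
clock: 15.1
position: [0.5078, 0.1826, 0.1014]
tool_rot: [-1.571, -0.0, 0.668]
force: [0.4, -1.0, -0.1]
grip_width: -0.0001
```

Run:
```python
from door import *
st()
im=cams.grab_frame('scene');cv2.imwrite('pics/s10.png',im[:,:,::-1])
im=cams.grab_frame('side');cv2.imwrite('pics/d10.png',im[:,:,::-1])
a=cv2.resize(cv2.imread('pics/s10.png')[150:250,260:360],None,fx=4,fy=4,interpolation=3)
b=cv2.resize(cv2.imread('pics/d10.png')[180:280,190:290],None,fx=4,fy=4,interpolation=3)
cv2.imwrite('pics/l10.png',np.hstack([a,b]))
for phi,off in [(a,.013) for a in range(-142,-109,4)]:
    p,y=tgt(phi,off,.1,r=.09);t,s=rel(p,y);print(phi,t[1].round(3),s[[0,2]])
```

```text
t15.10 p [0.5078 0.1826 0.1014] rpy deg [-9.002e+01 -2.000e-02  3.826e+01] F [ 0.4 -1.  -0.1] M [ 0.04  0.   -0.03] w -0.0001 q [-0.55  0.59  0.13  1.94 -0.12  0.61  0.33]
-142 -0.001 [ 0.4 -0.7]
-138 -0.071 [-0.3 -7. ]
-134 -0.141 [ -0.5 -13.3]
-130 -0.211 [ -0.3 -19.7]
-126 -0.28 [  0.3 -26. ]
-122 -0.35 [  1.4 -32.2]
-118 -0.42 [  2.9 -38.4]
-114 -0.49 [  4.9 -44.4]
-110 -0.56 [  7.2 -50.3]
```

View pics/l10.png

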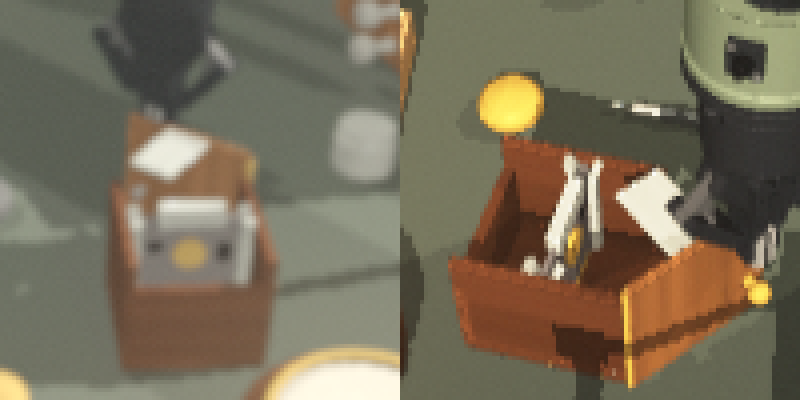

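Emit:
send_rows(
  series="0 -0.035 0 0 0 -4 0; 0 -0.071 0 -0.3 0 -7 0; 0 -0.106 0 -0.4 0 -10 0; 0 -0.141 0 -0.5 0 -13.3 0; 0 -0.176 0 -0.4 0 -16.5 0; 0 -0.211 0 -0.3 0 -19.7 0; 0 -0.245 0 0 0 -22.8 0; 0 -0.28 0 0.3 0 -26 0; 0 -0.315 0 0.8 0 -29 0; 0 -0.35 0 1.4 0 -32.2 0; 0 -0.385 0 2 0 -35.3 0; 0 -0.42 0 2.9 0 -38.4 0; 0 -0.455 0 4 0 -41.4 0; 0 -0.455 0 4 0 -41.4 0; 0 -0.455 0 4 0 -41.4 0",
)

```text
clock: 16.45
position: [0.536, 0.1535, 0.101]
tool_rot: [-1.571, -0.0, 1.117]
force: [0.5, 0.4, 0.5]
grip_width: 0.0003
```

Run:
```python
from door import *
st()
im=cams.grab_frame('scene');cv2.imwrite('pics/s11.png',im[:,:,::-1])
im=cams.grab_frame('side');cv2.imwrite('pics/d11.png',im[:,:,::-1])
a=cv2.resize(cv2.imread('pics/s11.png')[150:250,260:360],None,fx=4,fy=4,interpolation=3)
b=cv2.resize(cv2.imread('pics/d11.png')[180:280,190:290],None,fx=4,fy=4,interpolation=3)
cv2.imwrite('pics/l11.png',np.hstack([a,b]))
for phi,off in [(a,.013) for a in (-116,-114,-112,-110,-108,-106,-104,-102.5,-101.5)]:
    p,y=tgt(phi,off,.1,r=.09);t,s=rel(p,y);print(phi,t[1].round(3),s[[0,2]])
```

```text
t16.45 p [0.536  0.1535 0.101 ] rpy deg [-8.999e+01 -1.000e-02  6.399e+01] F [0.5 0.4 0.5] M [ 0.02  0.04 -0.02] w 0.0003 q [-0.39  0.61  0.    1.89 -0.    0.64  0.73]
-116 0.0 [-0.4 -0.3]
-114 -0.034 [-0.8 -3.4]
-112 -0.069 [-1.1 -6.6]
-110 -0.104 [-1.2 -9.7]
-108 -0.139 [ -1.3 -12.9]
-106 -0.174 [ -1.3 -16.1]
-104 -0.209 [ -1.1 -19.3]
-102.5 -0.235 [ -0.9 -21.6]
-101.5 -0.252 [ -0.8 -23.2]
```

View pics/l11.png

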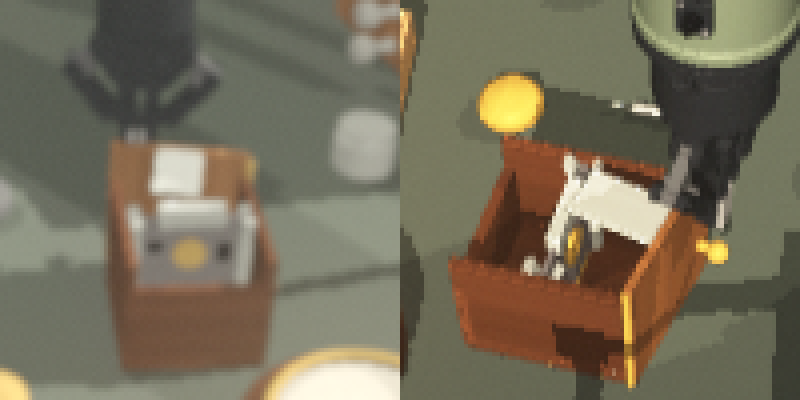

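Door follows; now over the catch.

Emit:
send_rows(
  series="0 -0.034 0 -0.8 0 -3.4 0; 0 -0.069 0 -1.1 0 -6.6 0; 0 -0.104 0 -1.2 0 -9.7 0; 0 -0.139 0 -1.3 0 -12.9 0; 0 -0.174 0 -1.3 0 -16 0; 0 -0.2 0 -1.2 0 -18 0; 0 -0.2 0 -1.2 0 -18 0; 0 -0.2 0 -1.2 0 -18 0",
)

```text
clock: 17.22
position: [0.5517, 0.1443, 0.101]
tool_rot: [-1.571, -0.0, 1.318]
force: [0.2, -0.2, -0.1]
grip_width: -0.0001
```

Run:
```python
from door import *
st()
im=cams.grab_frame('scene');cv2.imwrite('pics/s12.png',im[:,:,::-1])
im=cams.grab_frame('side');cv2.imwrite('pics/d12.png',im[:,:,::-1])
a=cv2.resize(cv2.imread('pics/s12.png')[150:250,260:360],None,fx=4,fy=4,interpolation=3)
b=cv2.resize(cv2.imread('pics/d12.png')[180:280,190:290],None,fx=4,fy=4,interpolation=3)
cv2.imwrite('pics/l12.png',np.hstack([a,b]))
```

```text
t17.22 p [0.5517 0.1443 0.101 ] rpy deg [-90.    -0.    75.49] F [ 0.2 -0.2 -0.1] M [ 0.06  0.02 -0.  ] w -0.0001 q [-0.32  0.62 -0.05  1.86  0.05  0.66  0.91]
```

View pics/l12.png

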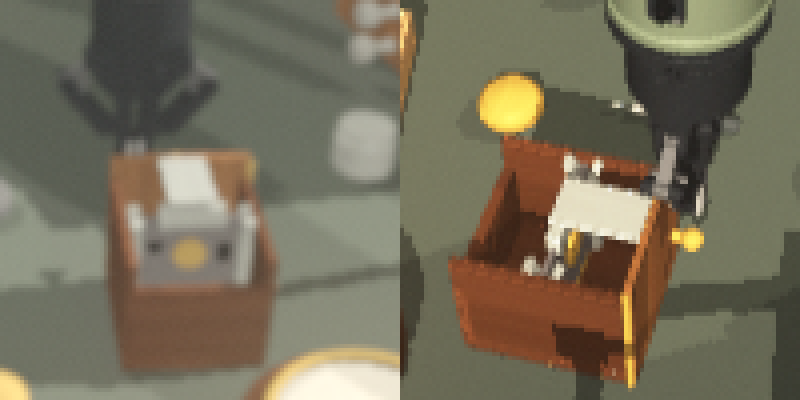

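Emit:
send_rows(
  series="0 -0.01 0 0 0 -1.5 0; 0 -0.02 0 0 0 -3 0; 0 -0.03 0 0 0 -4.5 0; 0 -0.03 0 0 0 -4.5 0; 0 -0.03 0 0 0 -4.5 0",
)

```text
clock: 17.73
position: [0.5537, 0.1437, 0.1007]
tool_rot: [-1.566, 0.001, 1.35]
force: [-18.2, 3.1, 11.5]
grip_width: 0.0
```

Emit:
send_rows(
  series="0 0 0 0 0 6 0; 0 0 0 0 0 20 0; 0 0 0 0 0 45 0; 0 0 0 0 -20 60 0; 0 0 0 0 -60 60 0; 0 0 0 0 -100 60 0; 0 0 0 0 -130 60 0; 0 0 0 0 -150 60 0; 0 0 0 0 -150 60 0; 0 0 0 0 -150 60 0; 0 0 0 0 -150 60 0",
)

```text
clock: 18.65
position: [0.4973, 0.1562, 0.2503]
tool_rot: [-1.57, 0.0, 1.349]
force: [-0.3, -0.2, -0.1]
grip_width: -0.0
```

Run:
```python
from door import *
import pickle
st()
c=cams.get_calibration('wrist');pickle.dump(c,open('w13.pkl','wb'))
im=cams.grab_frame('wrist');cv2.imwrite('pics/w13.png',im[:,:,::-1])
im=cams.grab_frame('scene');cv2.imwrite('pics/s13.png',im[:,:,::-1])
im=cams.grab_frame('side');cv2.imwrite('pics/d13.png',im[:,:,::-1])
a=cv2.resize(cv2.imread('pics/s13.png')[150:250,260:360],None,fx=4,fy=4,interpolation=3)
b=cv2.resize(cv2.imread('pics/d13.png')[180:280,190:290],None,fx=4,fy=4,interpolation=3)
cv2.imwrite('pics/l13.png',np.hstack([a,b]))
```

```text
t18.65 p [0.4973 0.1562 0.2503] rpy deg [-8.997e+01  3.000e-02  7.730e+01] F [-0.3 -0.2 -0.1] M [ 0.09 -0.04  0.03] w -0.0000 q [-0.37  0.35 -0.07  1.86  0.03  0.93  0.9 ]
```

View pics/l13.png

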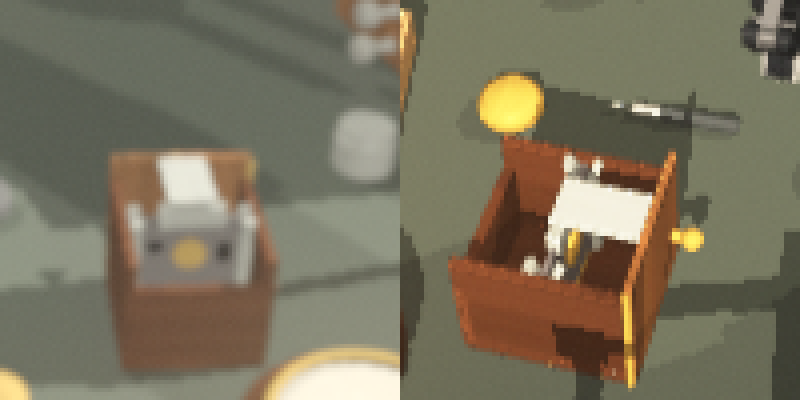

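View pics/w13.png

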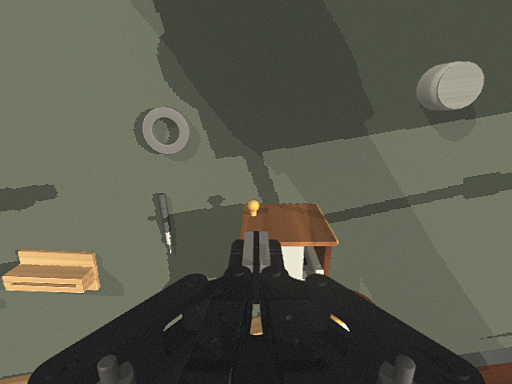

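Run:
```python
from door import *
crop('pics/d13.png','pics/d13c.png',220,205,300,280,8)
```

```text
(no output)
```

View pics/d13c.png

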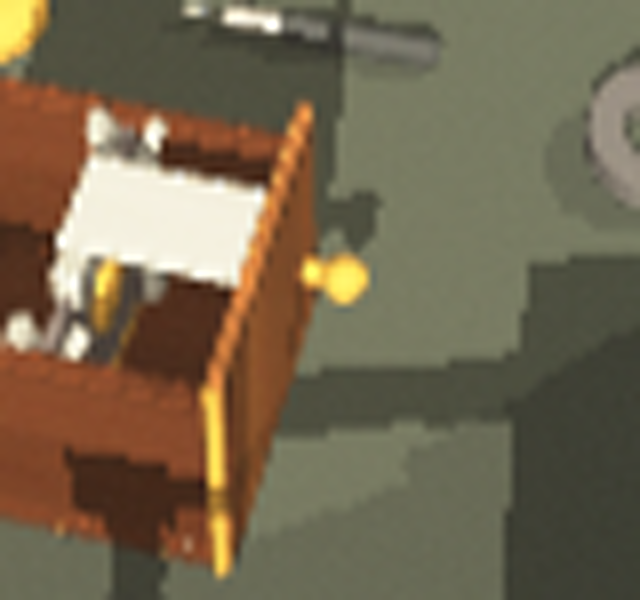

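Run:
```python
from door import *
g=lambda x,y:(219.9+x/8,204.9+y/8)
D=onz('side',[g(212,382),g(305,106)],.118);d=D[1]-D[0];print(D,np.degrees(np.arctan2(d[1],d[0])),np.linalg.norm(d))
O=np.array([.6319,.1621,0]);Rc=Ro.from_euler('z',np.radians(-12.45)).as_matrix()
print(((D-O)@Rc*1e3).round(1))
W=onz('side',[g(0,358),g(200,384)],.1);d=W[1]-W[0];print('wall',np.degrees(np.arctan2(d[1],d[0])))
B=onz('side',[g(0,80),g(280,128)],.1);d=B[1]-B[0];print('wall',np.degrees(np.arctan2(d[1],d[0])))
T=onz('side',[g(268,187),g(240,284),g(98,155),g(62,260)],.1175);print(((T-O)@Rc*1e3).round(1))
```

```text
[[0.58684753 0.231892   0.118     ]
 [0.56261302 0.12463858 0.118     ]] -102.73248504431857 0.1099573018216161
[[-59.   58.4 118. ]
 [-59.6 -51.5 118. ]]
wall 173.31681560779955
wall 169.71465358193853
[[-56.3 -17.1 117.5]
 [-57.6  21.4 117.5]
 [  0.4 -15.8 117.5]
 [ -0.9  26.5 117.5]]
```

```bash
python3 -c "
from workcell import bot
print(bot.job_done())"
```

```text
the job is handed in; nothing more can be done
None
```

I took the card out by its bar, slid it into the guides and pressed it down to a firm stop. I then pushed the door over its catch, backed the arm clear and handed the job in at about 18.8 s. `job_done` gives no verdict, so the result rests on my own checks.

- **Card:** It stopped hard at 48 N with the tool at z = 0.0934 m, against about 0.093 m expected for a seated card. After release, the bar was 1 to 2 mm to the front. Its top triangulated at 108 mm, against 110 mm expected, which fits to within about 2 mm. The image put the bar 3 mm off to the side, more than the guides' 2 mm of play allows. I blamed the way I picked the bar's end in the picture and did not re-measure it.
- **Door:** In the side view its top edge lies at -102.7°, against -102.45° worked out for shut, with the retainer tab lying over the card's bar. I saw no force drop when it snapped. Pushing a few millimetres further met about 18 N, where the closed door should be.
- **Other things:** In the last pictures the ring, compass, pin vise, tin and stand look undisturbed. I compared them by eye only, and did not check the bezel and magnetizing block again. At the end the gripper was clear of everything, with measured force near zero.

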